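# Tip the washed flanges into the empty carousel compartment

## Robot

A 7-joint arm with a two-finger parallel gripper is mounted at the origin on a cart in front of the work surface, level with it; the furniture and walls round the work are solid. World frame = base frame: x ahead of the robot, y to its left, z up, the work surface at z = 0. Lengths are in m, angles in rad, forces in N, time in s.
With the tool pointing down it reaches from about 0.425 to 0.825 m from the base axis. Payload 3.6 kg.
Tool frame: the origin (TCP) lies on the centre line of the jaws, within the pads' length; the fingertips stand 22 mm ahead of it and the grasp point (between the pads) lies 3 mm ahead of it (manip.finger_overhang is the distance from the TCP to the fingertips, in m); z points along the fingers, y is the line along which they close (so a half turn about z gives the same grasp; the last joint's range is limited). The gripper opens to 93 mm and grips with 3 to 60 N. Pads are 15 mm wide; open, the fingers measure 128 mm over their backs; the gripper's body (75 mm by 188 mm) begins 65 mm behind the grasp point.
Start: joints at [-1.129, 0.615, -0.013, 1.423, 0.008, 1.103, -0.04], TCP at [0.294, 0.58, 0.241] pointing down, gripper open.
Joint ranges: [-3.12, 3.12], [-0.3, 2.06], [-1.34, 1.32], [0.26, 2.42], [-1.36, 4.5], [0.01, 1.98], [-2.84, 2.84]. Speed limits (rad/s): [2.79, 2.79, 3.14, 3.14, 3.14, 3.14, 3.14].

## Interface

Orientations are given as a rotation vector (axis times angle).
In Python, from rig import telemetry, viewer, manip, models gives the robot as it stands. The module is installed in compiled form; this text tells all that it offers.
- The arm moves only by the shell command python3 -m pendant 'ROWS' [FORCE]. ROWS is JSON, a list of rows, each a list of 5 numbers: the shift along the tool's x, y, z in units of 25 mm (1.0 is 25 mm), then the turn about the tool's z in units of 6 degrees (1.0 is 6 degrees), then the opening, from 0 (shut) to 1 (fully open). In form: [[x, y, z, turn, gripper], ...]. A call has exactly 5 rows; each row shifts and turns the commanded pose from where the row before left it, along the tool's axes as they then stand; what a row does not reach is not made up. A row lasts 1/10 s, in which the tool goes at most 50 mm and 8.59 degrees, less where a joint would pass 70% of its speed; a pose out of reach is approached as far as the arm can. A call is refused whole if a number of a shift passes 1 or a number of a turn 1, either way. A call with a gripper value outside its range is refused whole. The fingers move at their own pace and stop on an object; FORCE is the grip in N (left out, the last holds). Time passes only in rows, so rows that do not move let the fingers close, or fill a call up. It gives the time, the measured TCP pose, the force, the opening and the grip force at its end, in the units of the state.
- telemetry.state(): the state, without advancing time (a new reading comes with each control period).
- viewer.grab_frame(name): name is "side" or "top" or "wrist"; returns a dict with "color" (400x640x3 uint8, red, green, blue), "depth" (400x640 float32, m along the optical axis (not along the pixel's ray), 0 where there is no reading), "fovy" (degrees; the focal length in pixels is half the picture's height over the tangent of half this angle, whatever the lens; pixels are square), "cx", "cy" (the principal point, pixels), "xyz" and "rotation" of the camera in the world; the wrist camera has in their place "T_tool_cam" (4x4, takes a point from camera to tool coordinates, whose origin is the TCP and whose axes are the flange's). Camera axes: x right, y down, z forward; pixel columns grow to the right and rows downward; lengths in m; the calibration is good to about 2 mm. The wrist camera is an equidistant fisheye: a pixel r from the principal point sees the ray r / f radians off the axis. A picture is of the moment at which its call begins: read the wrist's pose just before it.
- manip.finish_job(): hands the job in; it is judged then, once.
Trained networks look in a picture, given as the dict that the camera call returned (one of the last four; its "shot" number tells which), for a name from the list of things; names that differ only in an ending like _2 or _b are one class to them, and where a whole thing is asked for, a point or a joint stands for the part that bears it (a point fixed in the world has none). Each returns a list of dicts, best first, with "confidence" (0 to 1); they miss things now and then, are a little off and sometimes report something else, mostly with a low value. They report only what shows in the picture. A call takes as long as a camera call. They do not tell look-alikes from the thing itself.
- models.masks_of(target, picture): "mask" (400x640 bool, what is visible of it).
- models.tip_of(target, picture): "xyz" ([x, y, z] in m, in the coordinates of the camera as it stood for that picture, good to about 4 mm: a listed point, or the origin of a listed thing).
The state is a dict: "time": time; "joint_positions": joint angles; "joint_velocities": joint speeds; "joint_torque": joint torques, N m; "position": TCP position; "eef_rot": TCP orientation; "wrist_force": force on the tool from outside, world axes, zero at the start; "moment": the same for the moment, N m; "width": opening from 0.0 (shut) to 1.0 (fully open); "gripper_force": force on a finger pad.
Only numpy, scipy, OpenCV 4.12 (cv2) and the standard library are available. Lean on these libraries where they do the work, as an engineer would, in place of code of your own. Each camera call takes 0.05 s, during which the arm holds its last target. There are 200 camera calls.

## Task

Turn the carousel by its knobs until its one empty compartment squarely faces the washing drum, under the lip it pours over, then tip the drum over with its red crank so that all four blank flanges slide out into that compartment, and swing the empty drum back fully upright. The flanges are vacuum-clean: do not touch them with the gripper, and leave the beaker, petri dish, screwdriver and lens case where they are.

Things in the scene. Friction and masses are not known exactly. Their poses are not given: they have to be found in the camera images.
- station: Fixed station: grey base plate 190 x 310 mm, two blue brackets carrying the tilting drum, round carousel beside it. Origin at bench level straight below the drum's tilt axis, midway between brackets. x along the tilt axis (-x: crank side, towards the robot), +y from drum to carousel; turned by up to 0.2 rad. Brackets at x = +-80 mm, y = -110 to +25 mm, 210 mm high.
- tilt_axis (a point): Point on the drum's tilt axis midway between the brackets, 190 mm above the bench; the axis runs along the station's x. Axes parallel to the station's.
- drum (a joint): Tilt, rad: 0 = upright on its stop (start), grows as the mouth swings down towards the carousel, stop at 2.5. Perforated steel pot, mouth 128 mm, 85 mm deep, flared walls. Stiff hinge, stays where left: 4 to 7 N at the crank. Flanges slide out well beyond level (1.7 to 2.2 rad; tip to 2.4 or shake if some stick) and leave the lip 50 mm below the tilt axis, -10 to 60 mm to its carousel side.
- crank_grip (a point): Grip point, 142 mm to the -x side of tilt_axis, on the red round crank handle, 16 mm thick, 66 mm long, along the station's x; free end 30 mm towards the robot, arm 36 mm the other way. 80 mm from the tilt axis; drum upright: on the side away from the carousel, 20 degrees above level; passes over the top (270 mm above the bench) as the drum tips. It does not spin on its arm: let it turn in the fingers.
- carousel (a joint): Turn of the carousel, rad, anticlockwise seen from above: 0 (or 2 pi, the same place) = empty compartment centred at the drop point. Turns both ways within +-7 rad with light friction (0.06 N m) and stays where it is left. Starts at least 1 rad from there.
- hub (a point): Centre of the carousel at the level of its floors, 28 mm above the bench, 100 mm from the tilt axis along station +y. White round tray with blue floor, 270 mm across, walls 4 mm thick, 40 mm high (rim 68 mm above the bench), split by a cross into four quadrants. Axes turn with it, along the dividers; empty quadrant x > 0, y > 0. The others hold hex nuts, steel rings, centring rings, fixed.
- empty_bin (a point): Middle of the floor of the empty compartment, 80 mm from the hub.
- drop_point (a point): Place fixed on the station, 80 mm from the hub straight towards the drum, 28 mm above the bench: the empty compartment's middle must come here.
- knob_1 (a point): Top centre of carousel knob 1 of 4: black round upright knob, 16 mm diameter, standing 33 mm above the rim (top 101 mm above the bench), 122 mm from the hub at 0 degrees from its x axis, at the outer end of a divider. Passes under the upright drum with 10 mm to spare.
- knob_2 (a point): Top centre of carousel knob 2 of 4: black round upright knob, 16 mm diameter, standing 33 mm above the rim (top 101 mm above the bench), 122 mm from the hub at 90 degrees from its x axis, at the outer end of a divider. Passes under the upright drum with 10 mm to spare.
- knob_3 (a point): Top centre of carousel knob 3 of 4: black round upright knob, 16 mm diameter, standing 33 mm above the rim (top 101 mm above the bench), 122 mm from the hub at 180 degrees from its x axis, at the outer end of a divider. Passes under the upright drum with 10 mm to spare.
- knob_4 (a point): Top centre of carousel knob 4 of 4: black round upright knob, 16 mm diameter, standing 33 mm above the rim (top 101 mm above the bench), 122 mm from the hub at 270 degrees from its x axis, at the outer end of a divider. Passes under the upright drum with 10 mm to spare.
- blank_1: One of four equal metal blank flanges, discs 40 mm across, 7 mm thick, 55 g; starts in the drum. Origin at the centre of its underside.
- blank_2: One of four equal metal blank flanges, discs 40 mm across, 7 mm thick, 55 g; starts in the drum. Origin at the centre of its underside.
- blank_3: One of four equal metal blank flanges, discs 40 mm across, 7 mm thick, 55 g; starts in the drum. Origin at the centre of its underside.
- blank_4: One of four equal metal blank flanges, discs 40 mm across, 7 mm thick, 55 g; starts in the drum. Origin at the centre of its underside.
- beaker: Glass beaker, 51 mm across, 66 mm tall, bystander. Origin under its centre.
- petri_dish: Clear petri dish, 67 mm across, 14 mm tall, bystander. Origin under its centre.
- screwdriver: Red-handled screwdriver, 176 mm long, 20 mm high, lying, bystander. Origin under its middle.
- lens_case: Clear microscope objective case with black base, 35 mm across, 55 mm tall, bystander. Origin under its centre.
Things that resemble listed ones, but are neither listed nor needed, are in the scene too. What is shaped like the blank_2 but blue is not meant. What is shaped like the blank_1 but purple is not meant.

How it is judged:
On the way, in this order (a step that is already met when the one before it is completed fails the run):
1. the empty compartment is centred under the drum's mouth side, within 30 mm of the drop point, with the drum still upright (horizontal distance between empty_bin and drop_point below 0.03 m and value of joint drum below 0.15 rad), for 0.2 s.
2. the drum is tipped well over (value of joint drum above 1.3 rad), for 0.1 s.
3. all four blank flanges lie in the empty compartment (x of each of blank_1, blank_2, blank_3, blank_4 in the frame of hub above 0 m and y of each of blank_1, blank_2, blank_3, blank_4 in the frame of hub above 0 m and horizontal distance between each of blank_1, blank_2, blank_3, blank_4 and hub below 0.135 m and z of blank_1 in the frame of hub between -0.01 and 0.04 m and z of blank_2 in the frame of hub between -0.01 and 0.04 m and z of blank_3 in the frame of hub between -0.01 and 0.04 m and z of blank_4 in the frame of hub between -0.01 and 0.04 m), for 0.2 s.
At the end, for the whole second after the job is handed in: All four blank flanges lie at rest inside the quadrant that was empty (below its rim), the drum is back upright (within 0.1 rad of its stop), and the robot has let go (all of step 3 and linear speed of each of blank_1, blank_2, blank_3, blank_4 below 0.03 m/s and value of joint drum below 0.1 rad); the robot touches nothing.
It fails at once if the glass beaker is pushed more than 25 mm (distance of beaker from where it was at the start of the episode above 0.025 m).
It fails at once if the petri dish is pushed more than 25 mm (distance of petri_dish from where it was at the start of the episode above 0.025 m).
It fails at once if the screwdriver is pushed more than 25 mm (distance of screwdriver from where it was at the start of the episode above 0.025 m).
It fails at once if the lens case is pushed more than 25 mm (distance of lens_case from where it was at the start of the episode above 0.025 m).
It fails at once if the gripper touches a blank flange (contact force between the fingers and blank_1 above 0.5 N or contact force between the fingers and blank_2 above 0.5 N or contact force between the fingers and blank_3 above 0.5 N or contact force between the fingers and blank_4 above 0.5 N).
It also fails if it takes over 72 s, if anything falls off the work surface, if the arm or the gripper's body presses on something with over 40 N, if the wrist force passes 120 N, or if a joint passes its speed limit or range.

## Working session

There is one attempt and no reset: what is moved stays moved. The work goes in short steps, Python scripts to look and compute and a shell command to move; the robot and the scene stay as the last step left them, time stands still between calls to the robot, and variables do not carry over. Pictures are saved under pics/ and viewed, at most 10 in all, crops included, and the job is handed in when it is done.

```bash
mkdir -p pics
cat > h.py <<'E'
import numpy as np, cv2
from rig import telemetry, viewer, manip, models
from scipy.spatial.transform import Rotation as R
def w(p,x):
    r=np.array(p["rotation"]); r=r if r.shape==(3,3) else R.from_rotvec(r).as_matrix()
    return r@np.array(x)+np.array(p["xyz"])
def pix(p,X):
    r=np.array(p["rotation"]); r=r if r.shape==(3,3) else R.from_rotvec(r).as_matrix()
    c=r.T@(np.array(X)-p["xyz"]); f=200/np.tan(np.radians(p["fovy"]/2)); return np.round(c[:2]/c[2]*f+[p["cx"],p["cy"]])
def save(p,n): cv2.imwrite("pics/"+n,p["color"][:,:,::-1])
E
cat > m.py <<'E'
from h import *
np.set_printoptions(precision=3,suppress=True)
for n in ["top","side"]:
    p=viewer.grab_frame(n); save(p,n+"0.png"); print(n,p["xyz"])
    for t in ["tilt_axis","crank_grip","hub","drop_point","empty_bin","knob_1","beaker","petri_dish","screwdriver","lens_case"]:
        try:
            for d in models.tip_of(t,p)[:5]: print(t,w(p,d["xyz"]),round(d["confidence"],2),pix(p,w(p,d["xyz"])))
        except Exception as e: print(t,e)
s=telemetry.state(); print(s)
print(R.from_rotvec(s["eef_rot"]).as_matrix())
E
python3 m.py
```

```text
top [0.471 0.007 1.133]
tilt_axis [ 0.585 -0.029  0.186] 0.74 [324. 173.]
crank_grip [ 0.434 -0.075  0.218] 0.95 [344. 232.]
hub [0.604 0.077 0.029] 0.97 [287. 174.]
drop_point [ 0.592 -0.006  0.027] 0.79 [315. 178.]
empty_bin [0.684 0.055 0.027] 0.57 [294. 147.]
empty_bin [ 0.587 -0.026 -0.001] 0.54 [321. 180.]
knob_1 [ 0.671 -0.023  0.103] 0.91 [320. 146.]
knob_1 [0.704 0.138 0.103] 0.91 [263. 136.]
knob_1 [0.533 0.179 0.102] 0.7 [249. 196.]
knob_1 [0.504 0.011 0.101] 0.68 [309. 206.]
knob_1 [0.604 0.075 0.027] 0.61 [288. 174.]
beaker [ 0.407  0.32  -0.003] 0.67 [209. 240.]
petri_dish [ 0.582 -0.059  0.145] 0.64 [335. 176.]
petri_dish [ 0.393 -0.223  0.002] 0.57 [387. 243.]
screwdriver [ 0.418 -0.366 -0.001] 0.48 [433. 233.]
lens_case [0.554 0.374 0.001] 0.46 [191. 192.]
side [0.203 0.994 0.993]
tilt_axis [ 0.587 -0.027  0.19 ] 0.64 [307. 184.]
crank_grip [ 0.43  -0.08   0.218] 0.76 [360. 178.]
crank_grip [0.557 0.369 0.002] 0.26 [266. 321.]
hub [0.607 0.074 0.026] 0.97 [290. 240.]
hub [0.553 0.37  0.002] 0.75 [268. 321.]
drop_point [ 0.59  -0.008  0.025] 0.59 [304. 226.]
empty_bin
[... 336 characters left out ...]
-0.078  0.217] 0.57 [360. 178.]
lens_case [0.556 0.369 0.004] 0.57 [267. 321.]
lens_case [ 0.428 -0.078  0.22 ] 0.53 [360. 178.]
{'time': 1.1, 'joint_positions': array([-1.128,  0.615, -0.013,  1.423,  0.008,  1.103, -0.04 ]), 'joint_velocities': array([-0.   ,  0.002, -0.001,  0.   ,  0.   ,  0.   , -0.001]), 'joint_torque': array([ -0.001, -45.884,   0.208, -16.603,  -0.061,   0.013,   0.   ]), 'position': array([0.294, 0.58 , 0.241]), 'eef_rot': array([-0.73 , -3.056,  0.   ]), 'wrist_force': array([-0.598,  0.174, -0.557]), 'moment': array([-0.01 ,  0.044, -0.068]), 'gripper_force': 0.0, 'width': 1.0007930862605665}
[[-0.892  0.452 -0.   ]
 [ 0.452  0.892 -0.   ]
 [ 0.    -0.    -1.   ]]
```

```bash
python3 -c "
import cv2
a=cv2.imread('pics/top0.png')[90:290,180:446];b=cv2.resize(a,(800,600),interpolation=cv2.INTER_CUBIC);cv2.imwrite('pics/topc.png',b)"
```

```text
(no output)
```

View pics/topc.png

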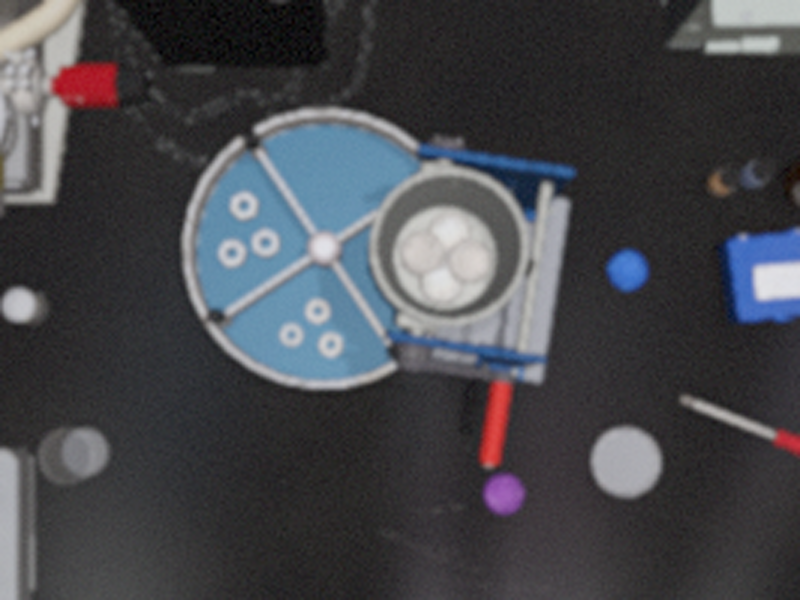

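View pics/side0.png

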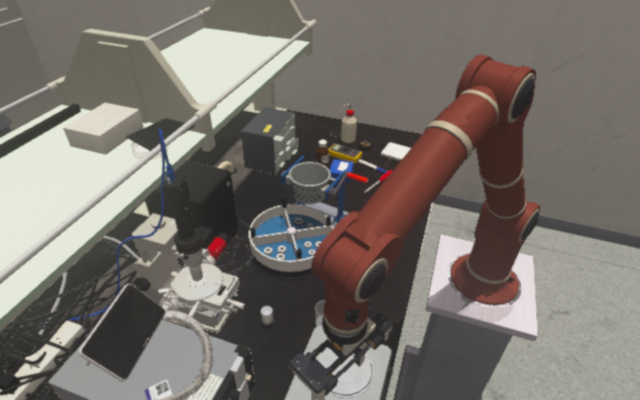

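The top view's decoys are the blue disc at crop (628,270) and the purple disc at (505,495). Both lie on the bench, and the real blanks are the four pale discs in the drum at (445,255). The empty compartment is the upper one, about (350,170) in the crop, centred at -11.5° about the hub (0.605, 0.076). It must come to -100°, so it needs about 88.5° clockwise. I'll grip the knob at (0.535, 0.177), which is clear of the drum.

```bash
for i in 1 2 3 4; do python3 -m pendant '[[-0.8,-0.5,0,0,1],[-0.8,-0.5,0,0,1],[-0.8,-0.5,0,0,1],[-0.8,-0.5,0,0,1],[-0.8,-0.5,0,0,1]]' >/dev/null; done
python3 -m pendant '[[0,0,0.8,1,1],[0,0,0.8,1,1],[0,0,0.8,1,1],[0,0,0.8,1,1],[0,0,0.8,1,1]]'
python3 -m pendant '[[0,0,0,0,1],[0,0,0,0,1],[0,0,0,0,1],[0,0,0,0,1],[0,0,0,0,1]]'
cat > g.py <<'E'
from h import *
import sys
np.set_printoptions(precision=3,suppress=True)
s=telemetry.state(); M=R.from_rotvec(s["eef_rot"]).as_matrix()
t=np.array([float(v) for v in sys.argv[1:4]])
print("t",s["time"],"pos",s["position"],"yang",np.degrees(np.arctan2(M[1,1],M[0,1])),"units",M.T@(t-s["position"])/.025,"F",s["wrist_force"],"w",s["width"],s["gripper_force"])
if len(sys.argv)>4:
    p=viewer.grab_frame("top"); 
    for t in sys.argv[4:]:
        for d in models.tip_of(t,p)[:5]: print(t,w(p,d["xyz"]),round(d["confidence"],2))
E
python3 g.py 0.537 0.177 0.097 knob_1
```

```text
time: 3.6
position: [0.5377, 0.1762, 0.1401]
eef_rot: [1.501, 2.759, 0.001]
wrist_force: [-0.5, 0.1, 0.1]
width: 1.0
gripper_force: 0.0
time: 4.1
position: [0.538, 0.1762, 0.1416]
eef_rot: [1.495, 2.762, 0.002]
wrist_force: [0.6, 0.1, -1.1]
width: 0.998
gripper_force: 0.0
t 4.1 pos [0.538 0.176 0.142] yang 33.16413653809786 units [ 0.051 -0.02   1.782] F [ 0.596  0.078 -1.083] w 0.9975565030748988 0.0
knob_1 [ 0.672 -0.022  0.102] 0.9
knob_1 [0.702 0.14  0.106] 0.85
knob_1 [0.501 0.008 0.1  ] 0.64
knob_1 [0.535 0.179 0.102] 0.63
knob_1 [0.685 0.054 0.025] 0.45
```

```bash
python3 -m pendant '[[0,0,0.6,0,0.6],[0,0,0.6,0,0.5],[0,0,0.6,0,0.4],[0,0,0,0,0],[0,0,0,0,0]]' 10 >/dev/null
python3 -m pendant '[[0,0,0,0,0],[0,0,0,0,0],[0,0,0,0,0],[0,0,0,0,0],[0,0,0,0,0]]'
python3 -m pendant '[[-0.026,0.5,0,0.98,0],[-0.026,0.5,0,0.98,0],[-0.026,0.5,0,0.98,0],[-0.026,0.5,0,0.98,0],[-0.026,0.5,0,0.98,0]]'
```

```text
time: 5.2
position: [0.5376, 0.1761, 0.0958]
eef_rot: [1.496, 2.763, 0.0]
wrist_force: [0.0, -0.3, -0.1]
width: 0.19
gripper_force: 0.0
time: 5.7
position: [0.5964, 0.1957, 0.0958]
eef_rot: [-2.152, -2.288, 0.001]
wrist_force: [-0.9, -1.8, 0.9]
width: 0.166
gripper_force: 10.0
```

```bash
for i in 1 2; do python3 -m pendant '[[-0.026,0.5,0,0.99,0],[-0.026,0.5,0,0.99,0],[-0.026,0.5,0,0.99,0],[-0.026,0.5,0,0.99,0],[-0.026,0.5,0,0.99,0]]' ; done
python3 -m pendant '[[0,0,0,0,0],[0,0,0,0,0],[0,0,0,0,0],[0,0,0,0,0],[0,0,0,0,0]]'
python3 g.py 0.703 0.146 0.097 knob_1 hub empty_bin drop_point tilt_axis crank_grip
```

```text
time: 6.2
position: [0.6575, 0.1844, 0.0958]
eef_rot: [-2.666, -1.661, -0.001]
wrist_force: [-1.0, -0.4, 1.3]
width: 0.17
gripper_force: 10.0
time: 6.7
position: [0.7053, 0.1448, 0.0959]
eef_rot: [-3.001, -0.924, -0.005]
wrist_force: [1.4, 0.9, 1.3]
width: 0.17
gripper_force: 10.0
time: 7.2
position: [0.705, 0.145, 0.0959]
eef_rot: [-3.0, -0.931, -0.006]
wrist_force: [4.5, 2.3, -2.2]
width: 0.169
gripper_force: 10.0
t 7.2 pos [0.705 0.145 0.096] yang -55.52139552462822 units [-0.043 -0.078 -0.044] F [ 4.464  2.254 -2.158] w 0.16908985644962793 9.999822825193405
knob_1 [ 0.671 -0.027  0.107] 0.72
knob_1 [0.508 0.005 0.104] 0.71
knob_1 [0.53  0.175 0.106] 0.67
knob_1 [0.699 0.149 0.102] 0.65
hub [0.605 0.076 0.029] 0.83
empty_bin [ 0.594 -0.009  0.026] 0.61
empty_bin [0.533 0.173 0.102] 0.31
drop_point [ 0.591 -0.004  0.03 ] 0.6
tilt_axis [ 0.585 -0.027  0.188] 0.61
crank_grip [ 0.435 -0.074  0.212] 0.95
```

```bash
python3 -m pendant '[[0,0,0,0,0.5],[0,0,0,0,0.5],[0,0,-0.4,0,0.5],[0,0,-1,0,0.5],[0,0,-1,0,0.5]]' >/dev/null
python3 -m pendant '[[0,0,-1,0.93,0.8],[0,0,-1,0.93,0.8],[0,0,-1,0.93,0.8],[0,0,-1,0.93,0.8],[0,0,-1,0.93,0.8]]' >/dev/null
python3 -m pendant '[[0,0,-1,0.93,0.8],[0,0,-0.8,0.93,0.8],[0,0,-0.4,0.93,0.8],[0,0,0,0,0.8],[0,0,0,0,0.8]]'
python3 g.py 0.437 -0.077 0.33 knob_1 crank_grip
```

```text
time: 9.05
position: [0.7034, 0.143, 0.3355]
eef_rot: [3.129, -0.28, -0.002]
wrist_force: [-0.7, -1.0, -0.2]
width: 0.8
gripper_force: 0.0
t 9.05 pos [0.703 0.143 0.336] yang -100.21285092423955 units [-8.929 10.549  0.233] F [-0.66  -1.039 -0.2  ] w 0.8003883390218766 0.0
knob_1 [ 0.674 -0.026  0.103] 0.94
knob_1 [0.7   0.146 0.101] 0.92
knob_1 [0.534 0.172 0.1  ] 0.83
knob_1 [0.507 0.006 0.104] 0.69
crank_grip [ 0.44  -0.074  0.219] 0.62
```

```bash
for i in 1 2 3; do python3 -m pendant '[[-0.595,0.7,0,0,0.8],[-0.595,0.7,0,0,0.8],[-0.595,0.7,0,0,0.8],[-0.595,0.7,0,0,0.8],[-0.595,0.7,0,0,0.8]]' >/dev/null; done
python3 -m pendant '[[0,0,0.5,0,0.6],[0,0,0.5,0,0.6],[0,0,0.5,0,0.6],[0,0,0,0,0.6],[0,0,0,0,0.6]]'
python3 g.py 0.437 -0.077 0.214
python3 - <<'E'
from h import *
np.set_printoptions(precision=3,suppress=True)
s=telemetry.state(); M=R.from_rotvec(s["eef_rot"]).as_matrix(); p=viewer.grab_frame("wrist"); save(p,"w1.png")
T=np.array(p["T_tool_cam"])
for d in models.tip_of("crank_grip",p)[:2]: print(M@(T@np.append(d["xyz"],1))[:3]+s["position"],d["confidence"])
E
```

```text
time: 11.2
position: [0.4373, -0.0751, 0.2981]
eef_rot: [3.129, -0.282, -0.001]
wrist_force: [0.1, 0.7, 0.4]
width: 0.599
gripper_force: 0.0
t 11.2 pos [ 0.437 -0.075  0.298] yang -100.28334392123122 units [0.005 0.074 3.366] F [0.076 0.749 0.449] w 0.5993475942059401 0.0
[ 0.436 -0.079  0.214] 0.85
[ 0.405  0.318 -0.002] 0.38
```

View pics/w1.png

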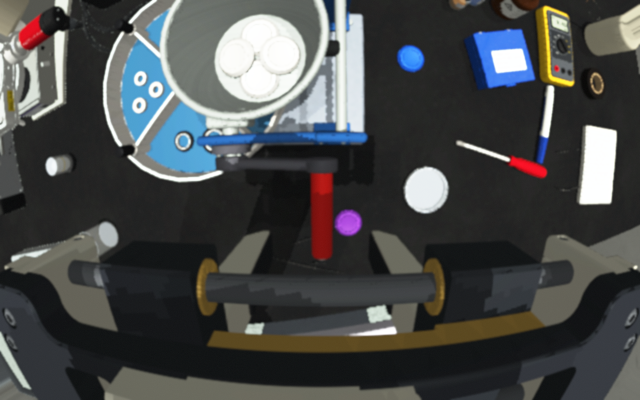

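```bash
python3 -m pendant '[[0,0.1,0.7,0,0.6],[0,0,0.8,0,0.6],[0,0,0.8,0,0.5],[0,0,0.8,0,0.4],[0,0,0,0,0]]' 35 >/dev/null
python3 -m pendant '[[0,0,0,0,0],[0,0,0,0,0],[0,0,0,0,0],[0,0,0,0,0],[0,0,0,0,0]]'
python3 -m pendant '[[0,-0.131,-0.308,0,0],[0,-0.162,-0.293,0,0],[0,-0.192,-0.274,0,0],[0,-0.22,-0.253,0,0],[0,-0.245,-0.228,0,0]]'
python3 g.py 0.437 -0.077 0.22 crank_grip
```

```text
time: 12.3
position: [0.4382, -0.0764, 0.2217]
eef_rot: [-3.127, 0.28, -0.004]
wrist_force: [1.5, 4.2, 6.8]
width: 0.162
gripper_force: 35.0
time: 12.8
position: [0.4415, -0.0574, 0.2547]
eef_rot: [3.121, -0.283, 0.004]
wrist_force: [2.8, -6.7, -9.7]
width: 0.159
gripper_force: 35.0
t 12.8 pos [ 0.442 -0.057  0.255] yang -100.36860527362809 units [-0.041  0.794  1.393] F [ 2.811 -6.673 -9.717] w 0.15913013658131456 34.9949848651886
```

```bash
python3 -m pendant '[[0,-0.268,-0.202,0,0],[0,-0.287,-0.173,0,0],[0,-0.304,-0.142,0,0],[0,-0.317,-0.109,0,0],[0,-0.326,-0.075,0,0]]'
python3 -m pendant '[[0,-0.333,-0.041,0,0],[0,-0.335,-0.006,0,0],[0,-0.334,0.029,0,0],[0,-0.329,0.064,0,0],[0,-0.32,0.098,0,0]]'
python3 g.py 0.437 -0.077 0.22 crank_grip
```

```text
time: 13.4
position: [0.4465, -0.0294, 0.2754]
eef_rot: [3.11, -0.293, 0.004]
wrist_force: [-9.7, -19.7, 18.8]
width: 0.16
gripper_force: 35.0
time: 13.9
position: [0.4553, 0.019, 0.2725]
eef_rot: [3.126, -0.287, 0.003]
wrist_force: [-6.8, -2.8, 19.3]
width: 0.158
gripper_force: 35.0
t 13.9 pos [0.455 0.019 0.273] yang -100.49491310877274 units [-0.023  3.903  2.109] F [-6.837 -2.835 19.291] w 0.15845468952928726 35.04584848880768
```

```bash
python3 -m pendant '[[0,-0.308,0.07,0,0],[0,-0.293,0.14,0,0],[0,-0.274,0.192,0,0],[0,-0.253,0.22,0,0],[0,-0.228,0.245,0,0]]'
python3 -m pendant '[[0,-0.202,0.268,0,0],[0,-0.173,0.287,0,0],[0,-0.142,0.304,0,0],[0,0,0,0,0],[0,0,0,0,0]]'
python3 -m pendant '[[0,0,0,0,0],[0,0,0,0,0],[0,0,0,0,0],[0,0,0,0,0],[0,0,0,0,0]]'
python3 - <<'E'
from h import *
np.set_printoptions(precision=3,suppress=True)
p=viewer.grab_frame("top"); save(p,"top2.png")
for t in ["blank_1","crank_grip","knob_1"]:
    for d in models.tip_of(t,p)[:7]: print(t,w(p,d["xyz"]),round(d["confidence"],2),pix(p,w(p,d["xyz"])))
a=p["color"][110:260,220:420,::-1]; cv2.imwrite("pics/top2c.png",cv2.resize(a,(800,600),interpolation=cv2.INTER_CUBIC))
E
```

```text
time: 14.5
position: [0.4613, 0.0534, 0.2484]
eef_rot: [3.125, -0.285, 0.001]
wrist_force: [-2.6, -3.8, 10.0]
width: 0.163
gripper_force: 35.0
time: 15.0
position: [0.4638, 0.068, 0.2255]
eef_rot: [3.127, -0.283, 0.001]
wrist_force: [1.6, -3.0, -2.2]
width: 0.16
gripper_force: 35.0
time: 15.5
position: [0.4638, 0.068, 0.2255]
eef_rot: [3.127, -0.283, 0.001]
wrist_force: [1.4, -5.6, -2.0]
width: 0.16
gripper_force: 35.0
blank_1 [ 0.36  -0.103 -0.002] 0.65 [347. 254.]
blank_1 [ 0.583 -0.234  0.002] 0.56 [388. 180.]
knob_1 [0.506 0.005 0.103] 0.93 [311. 205.]
knob_1 [ 0.674 -0.025  0.103] 0.85 [321. 146.]
knob_1 [0.534 0.17  0.1  ] 0.78 [252. 196.]
knob_1 [0.698 0.151 0.1  ] 0.64 [259. 138.]
knob_1 [ 0.391 -0.224  0.003] 0.34 [387. 243.]
```

View pics/top2c.png

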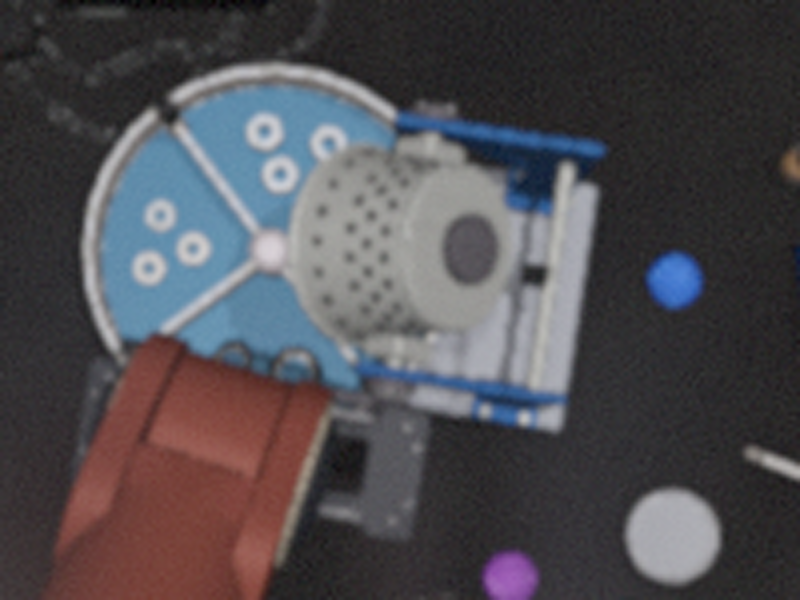

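```bash
for i in 1 2; do python3 -m pendant '[[0,0.142,-0.304,0,0],[0,0.173,-0.287,0,0],[0,-0.173,0.287,0,0],[0,-0.142,0.304,0,0],[0,0,0,0,0]]'|grep -E "pos|force"; done
python3 - <<'E'
from h import *
np.set_printoptions(precision=3,suppress=True)
s=telemetry.state(); M=R.from_rotvec(s["eef_rot"]).as_matrix(); 
T=None
for n in ["wrist","side"]:
    p=viewer.grab_frame(n); save(p,n+"3.png")
    for d in models.tip_of("blank_1",p)[:7]:
        X=w(p,d["xyz"]) if n=="side" else M@(np.array(p["T_tool_cam"])@np.append(d["xyz"],1))[:3]+s["position"]
        print(n,X,round(d["confidence"],2))
E
```

```text
position: [0.4638, 0.0681, 0.2253]
wrist_force: [1.7, -4.3, -3.2]
gripper_force: 35.0
position: [0.4638, 0.0681, 0.2254]
wrist_force: [2.9, -4.5, -2.7]
gripper_force: 35.0
wrist [0.601 0.037 0.036] 0.83
wrist [ 0.361 -0.105  0.002] 0.66
wrist [0.594 0.028 0.034] 0.45
side [0.594 0.024 0.032] 0.61
side [ 0.353 -0.103  0.005] 0.53
side [0.619 0.016 0.047] 0.44
side [ 0.581 -0.035  0.034] 0.38
```

View pics/wrist3.png

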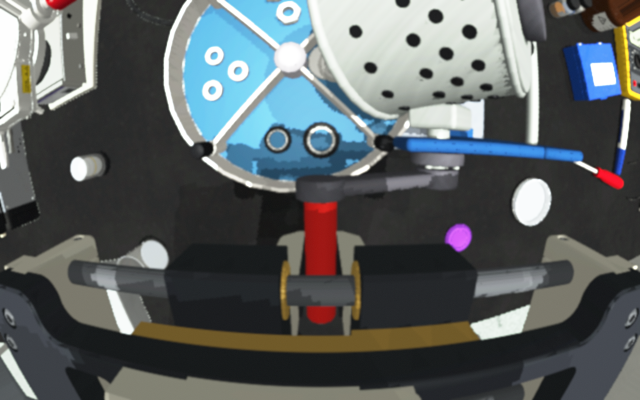

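```bash
python3 -m pendant '[[0,0.142,-0.304,0,0],[0,0.173,-0.287,0,0],[0,0.202,-0.268,0,0],[0,0.228,-0.245,0,0],[0,0.253,-0.22,0,0]]'|grep -E "pos|force"
python3 -m pendant '[[0,0.274,-0.192,0,0],[0,0.293,-0.162,0,0],[0,0.308,-0.09,0,0],[0,0.32,-0.07,0,0],[0,0.329,-0.05,0,0]]'|grep -E "pos|force"
python3 -m pendant '[[0,0.334,-0.029,0,0],[0,0.335,0.006,0,0],[0,0.333,0.041,0,0],[0,0.326,0.075,0,0],[0,0.317,0.109,0,0]]'|grep -E "pos|force"
python3 -m pendant '[[0,0.304,0.142,0,0],[0,0.287,0.173,0,0],[0,0.268,0.202,0,0],[0,0.245,0.228,0,0],[0,0.22,0.253,0,0]]'|grep -E "pos|force"
python3 g.py 0.4375 -0.077 0.2205
```

```text
position: [0.4595, 0.0443, 0.2573]
wrist_force: [7.0, -4.2, -15.6]
gripper_force: 35.0
position: [0.4543, 0.014, 0.2737]
wrist_force: [1.4, 11.0, 10.4]
gripper_force: 35.0
position: [0.4462, -0.0283, 0.2684]
wrist_force: [0.4, 5.9, 3.5]
gripper_force: 35.0
position: [0.44, -0.0612, 0.2429]
wrist_force: [1.3, 6.3, 5.7]
gripper_force: 35.0
t 18.9 pos [ 0.44  -0.061  0.243] yang -100.17105498915537 units [0.014 0.646 0.891] F [1.31  6.281 5.702] w 0.16358280453278737 35.014986991882324
```

```bash
python3 -m pendant '[[0,0.192,0.274,0,0],[0,0.162,0.293,0,0],[0,0.131,0.308,0,0],[0,0.06,0.2,0,0],[0,0,0.1,0,0]]'|grep -E "pos|force"
python3 -m pendant '[[0,0,0.1,0,0],[0,0,0.1,0,0],[0,0,0,0,0],[0,0,0,0,0],[0,0,0,0,0]]'|grep -E "pos|force"
python3 g.py 0.4375 -0.077 0.2205
```

```text
position: [0.4375, -0.0762, 0.214]
wrist_force: [-4.8, 5.8, 24.6]
gripper_force: 35.0
position: [0.4382, -0.0763, 0.2126]
wrist_force: [-8.1, 7.0, 36.4]
gripper_force: 35.0
t 19.9 pos [ 0.438 -0.076  0.213] yang -100.22295018177918 units [-0.024  0.027 -0.317] F [-8.107  6.996 36.442] w 0.1663083233028565 35.01897096633911
```

```bash
python3 -m pendant '[[0,0,-0.1,0,0],[0,0,0,0,0.6],[0,0,0,0,0.6],[0,0,0,0,0.6],[0,0,-0.8,0,0.6]]'|grep -E "pos|force"
python3 -m pendant '[[0,0,-1,0,0.6],[0,0,-1,0,0.6],[0,0,-1,0,0.6],[0,0,-1,0,0.6],[0,0,0,0,0.6]]'|grep -E "pos|force"
for i in 1 2; do python3 -m pendant '[[0,-0.9,0,0,0.6],[0,-0.9,0,0,0.6],[0,-0.9,0,0,0.6],[0,-0.9,0,0,0.6],[0,-0.9,0,0,0.6]]'|grep -E "pos|force"; done
cat > look.py <<'E'
from h import *
import sys
np.set_printoptions(precision=3,suppress=True)
tag=sys.argv[1]
s=telemetry.state(); M=R.from_rotvec(s["eef_rot"]).as_matrix()
for n in ["wrist","side","top"]:
    p=viewer.grab_frame(n); save(p,n+tag+".png")
    for t in ["blank_1","crank_grip","knob_1"]:
      for d in models.tip_of(t,p)[:7]:
        X=w(p,d["xyz"]) if n!="wrist" else M@(np.array(p["T_tool_cam"])@np.append(d["xyz"],1))[:3]+s["position"]
        if d["confidence"]>.35: print(n,t,X,round(d["confidence"],2))
E
python3 look.py 4
```

```text
position: [0.4349, -0.0781, 0.2289]
wrist_force: [0.5, -0.1, 0.3]
gripper_force: 0.0
position: [0.4381, -0.0799, 0.3329]
wrist_force: [0.2, 0.3, -0.4]
gripper_force: 0.0
position: [0.4561, 0.0327, 0.3292]
wrist_force: [0.7, 1.2, -0.2]
gripper_force: 0.0
position: [0.4763, 0.1433, 0.329]
wrist_force: [-0.3, -1.0, -0.1]
gripper_force: 0.0
wrist blank_1 [0.618 0.011 0.041] 0.93
wrist blank_1 [ 0.578 -0.034  0.036] 0.71
wrist blank_1 [0.596 0.026 0.033] 0.71
wrist blank_1 [0.6   0.036 0.038] 0.55
wrist crank_grip [ 0.436 -0.08   0.213] 0.81
wrist knob_1 [ 0.671 -0.026  0.099] 0.93
wrist knob_1 [0.502 0.002 0.1  ] 0.75
wrist knob_1 [0.528 0.17  0.101] 0.75
wrist knob_1 [0.703 0.144 0.099] 0.64
side blank_1 [ 0.355 -0.101  0.004] 0.59
side blank_1 [0.622 0.014 0.046] 0.47
side blank_1 [ 0.579 -0.032  0.035] 0.42
side blank_1 [0.592 0.024 0.038] 0.38
side crank_grip [ 0.432 -0.078  0.219] 0.71
side crank_grip [0.592 0.026 0.034] 0.64
side knob_1 [0.508 0.    0.102] 0.92
side knob_1 [0.703 0.142 0.106] 0.77
side knob_1 [0.536 0.174 0.102] 0.76
side knob_1 [ 0.675 -0.027  0.102] 0.7
top blank_1 [ 0.361 -0.103 -0.007] 0.67
top blank_1 [0.594 0.029 0.036] 0.61
top blank_1 [ 0.582 -0.233  0.003] 0.47
top blank_1 [0.596 0.041 0.03 ] 0.41
top crank_grip [ 0.437 -0.074  0.214] 0.64
top crank_grip [ 0.583 -0.026  0.004] 0.54
top knob_1 [ 0.675 -0.028  0.105] 0.97
top knob_1 [0.508 0.008 0.101] 0.81
top knob_1 [0.533 0.172 0.102] 0.78
top knob_1 [0.703 0.146 0.103] 0.61
```

View pics/wrist4.png

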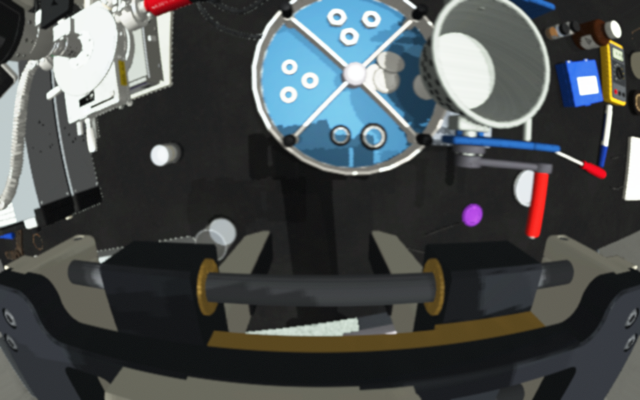

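```bash
python3 -c "
import cv2
a=cv2.imread('pics/wrist4.png')[0:150,320:520];a=cv2.resize(a,(800,600),interpolation=cv2.INTER_CUBIC)
b=cv2.imread('pics/side4.png')[150:270,220:380];cv2.imwrite('pics/c4.png',cv2.hconcat([cv2.resize(a,(400,300)),cv2.resize(b,(400,300),interpolation=cv2.INTER_CUBIC)]))"
```

```text
(no output)
```

View pics/c4.png

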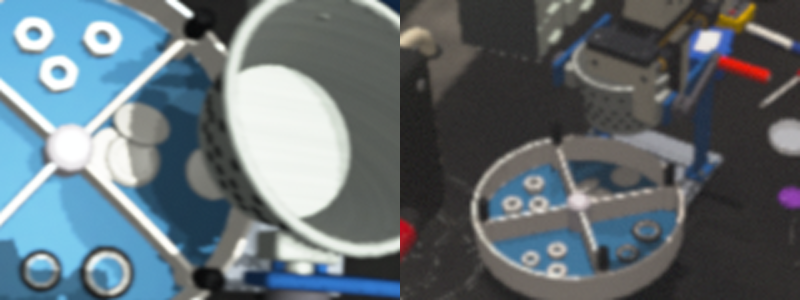

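```bash
python3 -c "
from rig import manip
print(manip.finish_job())"
```

```text
the job is handed in; nothing more can be done
None
```

The job is handed in, with no verdict returned: the last pictures show all four blanks in the compartment that was empty (one partly hidden under the others), the drum empty and back on its stop, and the gripper clear.

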